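# Zero a dial kitchen scale with its slotted adjuster

## Task

The kitchen scale shows a reading although its pan is empty. Take the flat-bladed screwdriver from the rack, turn it lightly on the slotted zero adjuster in its well behind the dial until the blade drops fully into the slot, and turn the adjuster until the needle stands on the zero mark, never bearing down hard and keeping the gripper itself off the scale. Then hang the screwdriver back in the rack and leave everything else as it stands.

Things in the scene. Friction and masses are not known exactly. Their poses are not given: they have to be found in the camera images.
- scale: White kitchen scale, 190 mm deep (x) x 150 wide (y), standing firm; origin under its centre, z up, +x to its back. The front slopes at 45 degrees and carries a round dial, 78 mm across with 60 divisions, zero mark at the top. Behind the dial runs a bridge, 27 mm deep, its flat top at height 97. Then a steel pan 96 mm across, rim at height 95, centred 64 mm behind the origin.
- adjuster_well (a point): Middle of the mouth of a round well in the bridge, 4 mm in front of the scale's origin, 97 mm above the table, 17.5 mm across; axes of the scale. The slotted head of the zero adjuster lies in it, on the well's axis, 3 to 15 mm below the mouth: how deep and which way its slot points are NOT measured and must be seen or felt for.
- adjuster_axis (a point): Point on the adjuster's vertical axis 27 mm below the well's mouth; axes of the scale. The adjuster: steel head 16 mm across, straight slot right across it, 4 mm wide, 4.5 mm deep, starting anywhere within 45 degrees either side of the scale's x axis. Friction 0.03 N m holds it; a blade sliding lightly over it does not turn it. It does not rise or sink. Over 18 N from the blade spoils it. slot_floor is the bottom of its slot.
- needle (a joint): Angle of the dial needle (behind a pane), rad: 0 = on the zero mark, positive = clockwise of it seen from the front (reads too high); one division is 0.105. Starts between 0.2 and 0.4. Geared to the adjuster: 1 rad of the adjuster moves the needle 0.35 rad; turning the adjuster anticlockwise seen from above lowers the reading.
- flat_driver: The flat-bladed screwdriver, with the thickest and longest handle (ribbed, round, black), hanging tip down in one of the rack's three holes; 180 mm long, 0.12 kg. Origin at the middle of the blade's tip edge, z up along the tool to the handle, x along the blade's width. Handle from 90 to 180 mm above the tip, grip part 29 mm across from 112 to 170 mm; its flat underside rests on the rack.
- blade_tip (a point): Middle of the flat screwdriver's tip edge (origin and axes of flat_driver). Blade 12 mm wide, 2.2 mm thick (1.6 at the very edge) up to 10 mm above the tip; shaft 7 mm across from 26 to 70 mm, then a cone to a stub 12.4 mm across (80 to 90 mm) below the handle.
- rack: Aluminium rack 196 mm long (y), 56 mm deep (x); its top plate, 6 mm thick, has its upper face 100 mm above the table. Three through holes 16 mm across in a row along y, 60 mm apart. Origin under its centre. It stands firm. A driver hangs by its shoulder, so that its tip is 10 mm above the table.
- rack_hole0 (a point): Centre of the rack's hole at its +y end, at the plate's upper face.
- rack_hole1 (a point): Centre of the rack's middle hole, at the plate's upper face.
- rack_hole2 (a point): Centre of the rack's hole at its -y end, at the plate's upper face.
- cross_driver: Cross-head screwdriver, handle 23 mm across and 72 mm long, 162 mm long in all, hanging in another hole of the rack; origin at its tip. To be left alone.
- nut_driver: Nut driver with a tubular end, handle 25 mm across and 64 mm long with a grey band, 154 mm long in all, hanging in the third hole; origin at its tip. To be left alone.
- mug_1: Blue mug, 85 mm across, 98 high; bystander.
- spice_jar_a: Spice jar with red lid, 45 mm across, 106 high; bystander.
- spice_jar_b: Spice jar with red lid, 45 mm across, 106 high; bystander.
- tea_tin: Green canister with a wooden lid, 62 mm across, 85 high; bystander.
- salt_shaker: Glass salt shaker, 44 mm across, 90 high; bystander.
- egg_timer: Grey kitchen timer, 58 mm across, 54 high; bystander.
- remote_1: Grey remote control, 179 x 45 x 19 mm, lying at the front of the table; bystander.
- pen_1: Green pen, 145 mm long, lying at the front of the table; bystander.
- tape_1: Small roll of black tape, 60 mm across, 19 high, at the front left corner; bystander.
Not all that is in view belongs to the job. What is shaped like the flat_driver but orange is not meant.

How it is judged:
On the way, in this order (a step that is already met when the one before it is completed fails the run):
1. the blade has dropped fully into the adjuster's slot while the needle is still off zero (distance between blade_tip and slot_floor below 0.0025 m and angle between flat_driver's own z axis and vertical below 0.2 rad and value of joint needle above 0.09 rad), for 0.1 s.
2. the needle has been brought onto the zero mark with the blade in the slot (distance between blade_tip and slot_floor below 0.0025 m and angle between flat_driver's own z axis and vertical below 0.2 rad and value of joint needle between -0.052 and 0.052 rad), for 0.2 s.
At the end, for the whole second after the job is handed in: The needle stands within half a division (0.052 rad) of the zero mark, and the flat screwdriver hangs upright (within 0.1 rad) in a hole of the rack, its shoulder down on the plate (tip 6 to 14 mm above the table, within 8 mm of the hole's centre), at rest (value of joint needle between -0.052 and 0.052 rad and (horizontal distance between blade_tip and rack_hole0 below 0.008 m or horizontal distance between blade_tip and rack_hole1 below 0.008 m or horizontal distance between blade_tip and rack_hole2 below 0.008 m) and z of blade_tip in the frame of rack between 0.006 and 0.014 m and angle between flat_driver's own z axis and vertical below 0.1 rad and linear speed of flat_driver below 0.02 m/s); the robot touches nothing.
It fails at once if the screwdriver bears on the scale with more than 18 N (contact force between flat_driver and scale above 18 N).
It fails at once if the robot itself touches the scale (contact force between any of the fingers, the arm and scale above 1 N).
It fails at once if another driver or a bystander is moved by more than 20 mm (distance of any of cross_driver, nut_driver, mug_1, spice_jar_a, spice_jar_b, tea_tin, salt_shaker, egg_timer, remote_1, pen_1, tape_1 from where it was at the start of the episode above 0.02 m).
It also fails if it takes over 61 s, if anything falls off the work surface, if the arm or the gripper's body presses on something with over 40 N, if the wrist force passes 120 N, or if a joint passes its speed limit or range.

## Robot

A 6-joint arm with a two-finger parallel gripper is mounted at the origin on a cart in front of the work surface, level with it; the furniture and walls round the work are solid. World frame = base frame: x ahead of the robot, y to its left, z up, the work surface at z = 0. Lengths are in m, angles in rad, forces in N, time in s.
With the tool pointing down it reaches from about 0.25 to 0.775 m from the base axis. Payload 4 kg.
Tool frame: the origin (TCP) lies midway between the tips of the shut fingers; the grasp point (between the pads) lies 19 mm behind it (robot.tcp_to_grasp is the distance from the TCP to the grasp point, in m); z points along the fingers, y is the line along which they close (so a half turn about z gives the same grasp; the last joint's range is limited). The gripper opens to 94 mm and grips with 3 to 60 N. Pads are 16 mm wide; open, the fingers measure 119 mm over their backs; the gripper's body (75 mm by 177 mm) begins 78 mm behind the grasp point.
Start: joints at [1.081, 0.087, 1.371, -0, 1.684, -0.103], TCP at [0.207, 0.509, 0.206] pointing down, gripper open.
Joint ranges: [-3.1, 3.1], [-0.76, 2.03], [0.27, 2.55], [-1.08, 4.22], [0.17, 2.65], [-2.57, 2.57]. Speed limits (rad/s): [2.79, 2.79, 3.14, 3.14, 3.14, 3.14].

## Interface

Orientations are given as [roll, pitch, yaw] about the fixed x, y, z axes, in that order (R = Rz(yaw) Ry(pitch) Rx(roll)).
In Python, from bench import robot, viewer gives the robot as it stands. The module is installed in compiled form; this text tells all that it offers.
- The arm moves only by the shell command python3 -m handwheel 'ROWS' [OPENING]. ROWS is JSON, a list of rows, each a list of 6 numbers: the shift along the tool's x, y, z in units of 0.2 m (1.0 is 0.2 m), then the turn, a rotation vector about the tool's x, y, z in units of 30 degrees (1.0 is 30 degrees). In form: [[x, y, z, wx, wy, wz], ...]. A call has 1 to 10 rows; each row is the pose to reach, as a shift and turn from the pose commanded when the call began, along the tool's axes at that moment; what a row does not reach only later rows make up. A row lasts 1/12 s, in which the tool goes at most 41.7 mm and 7.16 degrees, less where a joint would pass 70% of its speed; a pose out of reach is approached as far as the arm can. A call with a number of a shift or a turn outside -1 to 1 is refused whole. A call with a gripper value outside its range is refused whole. OPENING is the gripper's target within -1 to 1 (shut at 1, half-way at 0, fully open at -1), set as the call begins (- or left out, the last holds). The fingers move at their own pace and stop on an object; the grip force is fixed at half the most. Time passes only in rows, so rows that repeat a pose let the fingers close. It gives the time, the measured TCP pose, the force, the opening and the grip force at its end, in the units of the state.
- robot.get_obs(): the state, without advancing time (a new reading comes with each control period).
- viewer.snapshot(name): name is "scene" or "top" or "wrist"; returns the picture (384x512x3 uint8, red, green, blue); there is no depth.
- viewer.calibration(name): a dict with "fx", "fy", "cx", "cy" (pixels), "R" (3x3) and "t" (3): a world point X has camera coordinates R X + t. Camera axes: x right, y down, z forward; pixel columns grow to the right and rows downward; lengths in m; the calibration is good to about 2 mm. A picture is of the moment at which its call begins: read the wrist's pose just before it. calibration takes no time and is no camera call; for the wrist camera it gives the pose at the moment of the call.
- robot.close_job(): hands the job in; it is judged then, once.
The state is a dict: "time": time; "joint_positions": joint angles; "qvel": joint speeds; "joint_torque": joint torques, N m; "tool_pos": TCP position; "ee_rot": TCP orientation; "wrist_force": force on the tool from outside, world axes, zero at the start; "wrist_torque": the same for the moment, N m; "width": finger opening in m; "finger_force": force on a finger pad.
Only numpy, scipy, OpenCV 4.12 (cv2) and the standard library are available. Lean on these libraries where they do the work, as an engineer would, in place of code of your own. Each camera call takes 0.05 s, during which the arm holds its last target. There are 200 camera calls.

## Working session

There is one attempt and no reset: what is moved stays moved. The work goes in short steps, Python scripts to look and compute and a shell command to move; the robot and the scene stay as the last step left them, time stands still between calls to the robot, and variables do not carry over. Pictures are saved under pics/ and viewed, at most 10 in all, crops included, and the job is handed in when it is done.

```bash
mkdir -p pics; python3 - <<'E'
from bench import robot, viewer
import cv2, numpy as np
o=robot.get_obs()
for k in o: print(k,np.round(o[k],4))
for n in("scene","top"):
    im=viewer.snapshot(n); cv2.imwrite(f"pics/{n}0.png",im[...,::-1])
    c=viewer.calibration(n); print(n,{k:np.round(v,4).tolist() for k,v in c.items()})
a=cv2.imread("pics/scene0.png");b=cv2.imread("pics/top0.png")
cv2.imwrite("pics/both.png",cv2.resize(np.vstack([a,b]),(512,768))[:])
E
```

```text
time 0.0
joint_positions [ 1.0809  0.088   1.3723 -0.      1.6836 -0.1031]
qvel [ 0.001   0.      0.0017  0.0006 -0.     -0.    ]
joint_torque [ 3.00000e-04 -3.40177e+01 -3.02432e+01  7.16000e-02  3.29000e-02
 -2.00000e-04]
tool_pos [0.2072 0.5089 0.2043]
ee_rot [-3.1394e+00 -2.0000e-04  2.7548e+00]
wrist_force [ 0.0557  0.6556 -0.2485]
wrist_torque [-0.0535 -0.0087  0.0411]
finger_force 0.0
width 0.0937
scene {'fx': 348.1619, 'fy': 348.1619, 'cx': 258.8758, 'cy': 194.2393, 'R': [[0.8671, -0.498, -0.0109], [-0.3039, -0.5117, -0.8036], [0.3946, 0.7001, -0.5951]], 't': [-0.442, 0.2243, 0.8399]}
top {'fx': 388.3904, 'fy': 388.3904, 'cx': 255.1531, 'cy': 193.8466, 'R': [[-0.014, -0.9997, 0.0198], [-0.9841, 0.0102, -0.1773], [0.1771, -0.0219, -0.9839]], 't': [0.0121, 0.5235, 1.056]}
```

View pics/scene0.png

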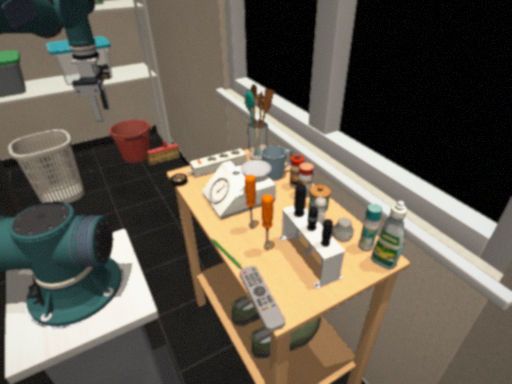

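View pics/top0.png

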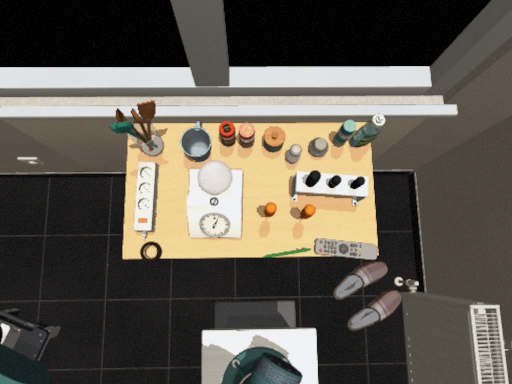

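Scene: three black handles in the rack at about (300,195), (313,215), (327,232) px, and two orange decoys at (250,190) and (267,210). The top view shows the black ones at (313,178), (335,182), (357,184), the decoys at (270,209), (308,211), and the scale's bridge screw at about (211,201). Next comes a close crop to choose between them.

```bash
python3 - <<'E'
import cv2, numpy as np
a=cv2.imread("pics/scene0.png");b=cv2.imread("pics/top0.png")
A=cv2.resize(a[165:285,200:360],(800,600),interpolation=cv2.INTER_CUBIC)[:, :]
l=cv2.resize(a[170:285,235:350],(400,400),interpolation=cv2.INTER_CUBIC)
r=cv2.resize(b[160:220,290:380],(400,267),interpolation=cv2.INTER_CUBIC)
s=cv2.resize(b[155:245,180:250],(400,514),interpolation=cv2.INTER_CUBIC)
c=np.zeros((600,800,3),np.uint8);c[:300,:300]=cv2.resize(l,(300,300));c[300:567,:400]=r;c[:514,400:]=s
cv2.imwrite("pics/crop1.png",c)
E
```

```text
(no output)
```

View pics/crop1.png

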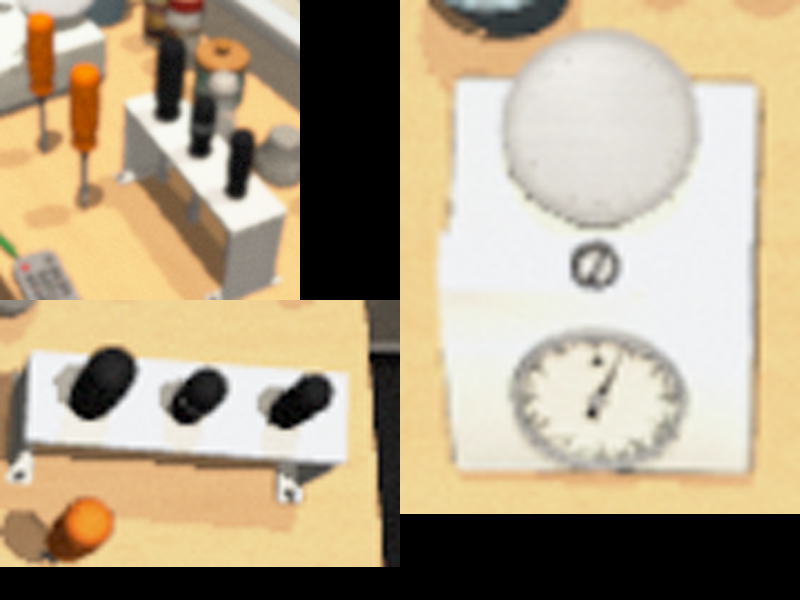

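The flat driver is the leftmost one, hole 0: tallest and thickest black handle, in line with the description. The slot shows in the well at top px (214,201).

```bash
cat > h.py <<'E'
import cv2, numpy as np
from bench import robot, viewer
from scipy.spatial.transform import Rotation as Ro
def ray(c,p,z):
    R=np.array(c["R"]);t=np.array(c["t"]);o=-R.T@t
    d=R.T@np.array([(p[0]-c["cx"])/c["fx"],(p[1]-c["cy"])/c["fy"],1])
    return o+d*(z-o[2])/d[2]
def proj(c,X):
    q=np.array(c["R"])@X+np.array(c["t"]);return np.array([c["fx"]*q[0]/q[2]+c["cx"],c["fy"]*q[1]/q[2]+c["cy"]])
def near(m,p,r=8):
    n,l,s,c=cv2.connectedComponentsWithStats(m.astype(np.uint8))
    i=1+np.argmin([np.hypot(*(c[k]-p))+(1e3 if s[k,4]<r else 0) for k in range(1,n)]);return l==i
def cmd(dp,rv=(0,0,0)):
    o=robot.get_obs();R=Ro.from_euler("xyz",o["ee_rot"]).as_matrix()
    return np.round(R.T@np.array(dp)/0.2,4)
E
python3 - <<'E'
from h import *
b=cv2.imread("pics/top0.png");c=viewer.calibration("top");h=cv2.cvtColor(b,cv2.COLOR_BGR2HSV)
w=(h[...,1]<40)&(h[...,2]>200)
for nm,p,z in(("rack",(332,190),.1),("scale",(215,200),.09)):
    m=near(w,p,200);y,x=np.nonzero(m);pts=np.array([ray(c,q,z)[:2] for q in zip(x,y)],np.float32)
    print(nm,m.sum(),cv2.minAreaRect(pts*1000))
d=(h[...,2]<75)
for p in((313,178),(335,182),(357,184)):
    m=near(d,p,20);y,x=np.nonzero(m);print(p,m.sum(),cv2.minAreaRect(np.c_[x,y].astype(np.float32)))
print("well",ray(c,(214.1,201.4),.095), "handle top approx",ray(c,(315.3,175.5),.19),"base",ray(c,(309,183.5),.1))
# orange
o=(h[...,0]<12)&(h[...,1]>180)&(h[...,2]>120)
for p in((270,209),(308,211)):
    y,x=np.nonzero(near(o,p,20));print("orange",ray(c,(x.mean(),y.mean()),.15),x.min(),x.max(),y.min(),y.max())
s=cv2.imread("pics/scene0.png");cs=viewer.calibration("scene")
# scene view: flat handle dark mask axis
hs=cv2.cvtColor(s,cv2.COLOR_BGR2HSV);m=near(hs[...,2]<70,(300,200),20);y,x=np.nonzero(m);print("scene",m.sum(),cv2.minAreaRect(np.c_[x,y].astype(np.float32)))
E
```

```text
rack 925 ((540.9883422851562, -202.0054931640625), (194.19691467285156, 56.147640228271484), 85.073486328125)
scale 3062 ((505.1305847167969, 118.0029296875), (147.84178161621094, 208.51683044433594), 88.32994079589844)
(313, 178) 155 ((312.5000305175781, 178.50001525878906), (10.28591251373291, 16.54690170288086), 26.56505012512207)
(335, 182) 100 ((334.0000305175781, 181.5), (7.77817440032959, 13.435027122497559), 45.0)
(357, 184) 103 ((357.076904296875, 182.61538696289062), (7.765803337097168, 14.976905822753906), 56.3099365234375)
well [0.49532136 0.11787809 0.095     ] handle top approx [ 0.54268411 -0.14166812  0.19      ] base [ 0.54104253 -0.13995107  0.1       ]
orange [0.68118767 0.08184015 0.15      ] 219 234 121 136
orange [0.68118767 0.08184015 0.15      ] 219 234 121 136
scene 289 ((299.76239013671875, 198.12376403808594), (33.63225555419922, 12.437965393066406), 84.2894058227539)
```

```bash
r1='[]'; python3 -m handwheel '[[-1,-0.6,-0.48,0,0,1],[-1,-0.6,-0.48,0,0,1],[-1,-0.6,-0.48,0,0,1],[-1,-0.6,-0.48,0,0,1],[-1,-0.6,-0.48,0,0,1],[-1,-0.6,-0.48,0,0,1],[-1,-0.6,-0.48,0,0,1]]'; python3 -m handwheel '[[-1,-0.03,0,0,0,1],[-1,-0.03,0,0,0,1],[-1,-0.03,0,0,0,1],[-1,-0.03,0,0,0,1],[-1,-0.03,0,0,0,1],[-1,-0.03,0,0,0,1]]' ; python3 -m handwheel '[[-0.23,0.12,0,0,0,0.262],[-0.23,0.12,0,0,0,0.262],[-0.23,0.12,0,0,0,0.262],[-0.23,0.12,0,0,0,0.262]]' 0
python3 - <<'E'
from h import *
print(robot.get_obs()["tool_pos"])
c=viewer.calibration("wrist");im=viewer.snapshot("wrist");cv2.imwrite("pics/w0.png",im[...,::-1])
print({k:np.round(v,3).tolist() for k,v in c.items()}, proj(c,np.array([.495,.118,.095])))
E
```

```text
time: 0.68
tool_pos: [0.3514, 0.3189, 0.3047]
ee_rot: [3.136, 0.003, 2.223]
wrist_force: [0.0, 1.2, 0.2]
width: 0.0938
finger_force: 0.0
time: 1.18
tool_pos: [0.4678, 0.1569, 0.2996]
ee_rot: [-3.14, 0.003, 1.7]
wrist_force: [0.6, 0.3, -0.5]
width: 0.094
finger_force: 0.0
time: 1.52
tool_pos: [0.495, 0.1196, 0.3008]
ee_rot: [-3.14, -0.001, 1.572]
wrist_force: [-0.4, 0.7, 0.0]
width: 0.0705
finger_force: 0.0
[0.49497089 0.11956099 0.30078147]
{'fx': 301.347, 'fy': 301.347, 'cx': 252.626, 'cy': 195.046, 'R': [[1.0, 0.001, -0.002], [0.001, -0.969, 0.248], [-0.002, -0.248, -0.969]], 't': [-0.496, 0.066, 0.514]} [252.12476573 176.48760295]
```

View pics/w0.png

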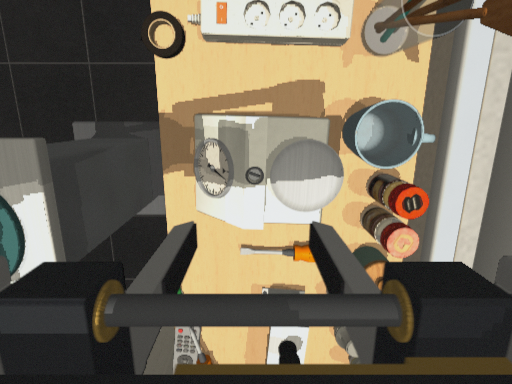

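The wrist view shows the scale with its well at px (255,175), and an orange driver now lying at (280,252) that has toppled by itself. I zoom in on the well and recheck the scene.

```bash
python3 - <<'E'
from h import *
a=cv2.imread("pics/w0.png");s=viewer.snapshot("scene")[...,::-1];cv2.imwrite("pics/scene1.png",s)
l=cv2.resize(a[160:190,240:270],(400,400),interpolation=cv2.INTER_CUBIC)
r=cv2.resize(s[165:285,235:355],(400,400),interpolation=cv2.INTER_CUBIC)
d=cv2.resize(a[130:205,185:260],(200,200),interpolation=cv2.INTER_CUBIC)
c=np.zeros((600,800,3),np.uint8);c[:400,:400]=l;c[:400,400:]=r;c[400:,:200]=d;cv2.imwrite("pics/crop2.png",c)
g=cv2.cvtColor(a,cv2.COLOR_BGR2GRAY)
m=near(g<130,(255,175),10);y,x=np.nonzero(m);print(m.sum(),x.min(),x.max(),y.min(),y.max())
E
```

```text
27 205 216 189 195
```

View pics/crop2.png

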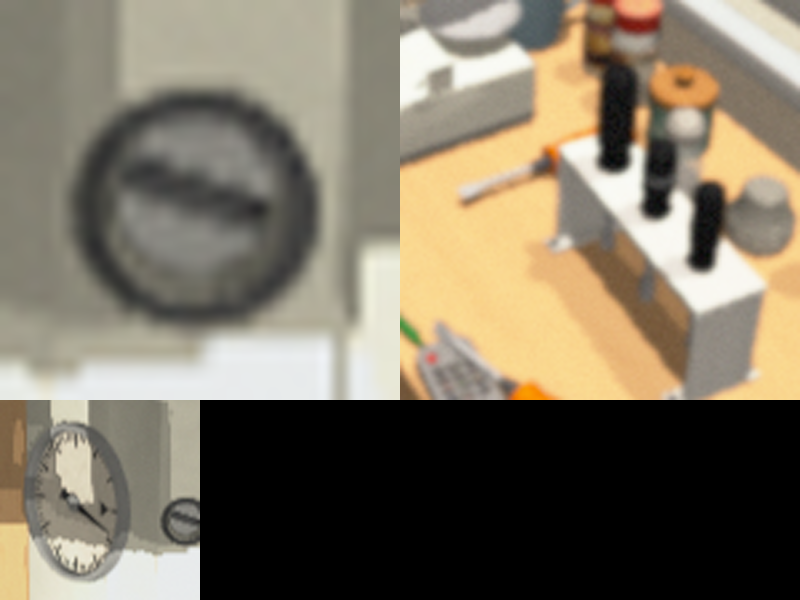

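Both orange decoys have toppled clear of the rack; the black drivers are unmoved. The slot points about -19° from +x, seen from above, and the well mouth is at px (254.8,175.6).

```bash
python3 -m handwheel '[[-1,0.2,0.1,0,0,0],[-1,0.2,0.1,0,0,0],[-1,0.2,0.1,0,0,0],[-1,0.2,0.1,0,0,0],[-1,0.2,0.1,0,0,0],[-1,0.2,0.1,0,0,0]]' >/dev/null; python3 -m handwheel '[[-0.3,0.05,0,0,0,0],[-0.3,0.05,0,0,0,0],[-0.3,0.05,0,0,0,0],[-0.3,0.05,0,0,0,0]]'
python3 - <<'E'
from h import *
a0=dict(R=[[1.0,0.001,-0.002],[0.001,-0.969,0.248],[-0.002,-0.248,-0.969]],t=[-0.496,0.066,0.514],fx=301.347,fy=301.347,cx=252.626,cy=195.046)
print("well",ray(a0,(254.8,175.6),.097))
c=viewer.calibration("wrist");im=viewer.snapshot("wrist");cv2.imwrite("pics/w1.png",im[...,::-1])
print(proj(c,np.array([.544,-.1415,.19])),proj(c,np.array([.544,-.1415,.1])))
import json;json.dump({k:np.array(v).tolist() for k,v in c.items()},open("w1.json","w"))
E
```

```text
time: 2.45
tool_pos: [0.5453, -0.1399, 0.2815]
ee_rot: [-3.141, -0.001, 1.571]
wrist_force: [0.2, 0.6, -0.2]
width: 0.0468
finger_force: 0.0
well [0.49896804 0.11967636 0.097     ]
[250.02242384 199.6740558 ] [250.67974289 180.34878345]
```

View pics/w1.png

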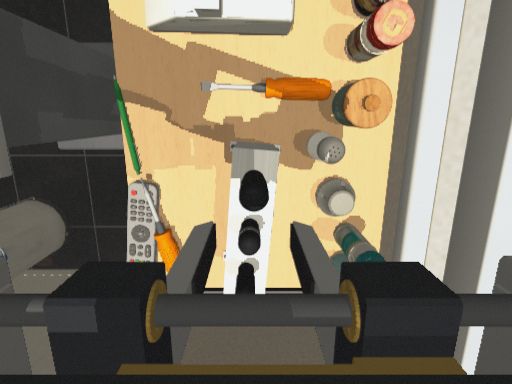

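```bash
python3 - <<'E'
from h import *
import json
c=json.load(open("w1.json"));a=cv2.imread("pics/w1.png");g=a.max(2)
m=near((g<60)[:215],(254,190),100);y,x=np.nonzero(m);print(m.sum(),x.min(),x.max(),y.min(),y.max())
for yy in range(y.min(),y.max()+1,4): print(yy,x[y==yy].min(),x[y==yy].max())
k=(x.min()+x.max())/2
xs=x[y>=195];print("widest/top",ray(c,(k,y.max()+.5),.187),ray(c,(k,y.min()-.5),.10))
w=(cv2.cvtColor(a,cv2.COLOR_BGR2HSV)[...,1]<40)&(g>190);w[230:]=0
w=near(w,(253,200),100);yy,xx=np.nonzero(w)
for r in(155,185,210,225):print(r,[ray(c,(q,r),.1)[:2].round(4) for q in(xx[yy==r].min(),xx[yy==r].max()+1)])
for X in((.5453,-.1399,.2815),): print(proj(c,np.array(X)))
E
```

```text
920 240 267 170 210
170 252 254
174 245 261
178 243 263
182 241 265
186 241 266
190 240 267
194 240 267
198 240 267
202 241 266
206 243 263
210 250 256
widest/top [ 0.54725871 -0.1529724   0.187     ] [ 0.54742706 -0.12812051  0.1       ]
155 [array([ 0.5612, -0.1106]), array([ 0.5719, -0.1106])]
185 [array([ 0.5187, -0.1473]), array([ 0.575 , -0.1473])]
210 [array([ 0.5168, -0.1793]), array([ 0.5731, -0.1793])]
225 [array([ 0.5152, -0.1992]), array([ 0.571 , -0.1992])]
[250.77986754 234.96976972]
```

```bash
python3 -m handwheel '[[-0.006,0.004,0.2,0,0,0],[-0.006,0.004,0.4,0,0,0],[-0.006,0.004,0.55,0,0,0],[-0.006,0.004,0.68,0,0,0],[-0.006,0.004,0.75,0,0,0],[-0.006,0.004,0.75,0,0,0],[-0.006,0.004,0.75,0,0,0]]' ; python3 -m handwheel '[[0,0,0,0,0,0],[0,0,0,0,0,0],[0,0,0,0,0,0],[0,0,0,0,0,0],[0,0,0,0,0,0],[0,0,0,0,0,0]]' 1
```

```text
time: 3.08
tool_pos: [0.5459, -0.1403, 0.1314]
ee_rot: [-3.141, -0.001, 1.573]
wrist_force: [1.0, -0.2, 0.3]
width: 0.0468
finger_force: 0.0
time: 3.58
tool_pos: [0.547, -0.1424, 0.1336]
ee_rot: [3.138, 0.0, 1.57]
wrist_force: [-1.2, 1.1, 6.5]
width: 0.0288
finger_force: 30.0
```

```bash
python3 -m handwheel '[[0,0,-0.05,0,0,0],[0,0,-0.15,0,0,0],[0,0,-0.3,0,0,0],[0,0,-0.45,0,0,0],[0,0,-0.57,0,0,0],[0,0,-0.63,0,0,0],[0,0,-0.63,0,0,0],[0,0,-0.63,0,0,0]]' ; python3 -m handwheel '[[0.98,-0.186,0,0,0,0],[0.98,-0.186,0,0,0,0],[0.98,-0.186,0,0,0,0],[0.98,-0.186,0,0,0,0],[0.98,-0.186,0,0,0,0],[0.98,-0.186,0,0,0,0],[0.98,-0.186,0,0,0,0],[0.98,-0.186,0,0,0,0]]'
python3 - <<'E'
from h import *
import json
o=robot.get_obs();print(o["tool_pos"],o["ee_rot"],o["wrist_force"],o["wrist_torque"])
T=[]
for n in("wrist","scene","top"):
    c=viewer.calibration(n);a=viewer.snapshot(n)[...,::-1];cv2.imwrite(f"pics/{n}2.png",a)
    q=np.array(o["tool_pos"])-[0,0,.121+.02]; p=proj(c,q);print(n,p)
    x,y=p.round().astype(int);T.append(cv2.resize(a[max(0,y-30):y+30,x-30:x+30],(266,266),interpolation=cv2.INTER_CUBIC))
    json.dump({k:np.array(v).tolist() for k,v in c.items()},open(f"{n}2.json","w"))
cv2.imwrite("pics/crop3.png",np.hstack(T))
E
```

```text
time: 4.25
tool_pos: [0.5462, -0.1425, 0.2571]
ee_rot: [3.142, -0.0, 1.57]
wrist_force: [0.1, -1.1, -2.0]
width: 0.0287
finger_force: 30.0
time: 4.92
tool_pos: [0.5084, 0.0533, 0.2554]
ee_rot: [-3.138, 0.001, 1.571]
wrist_force: [0.7, 0.2, -0.4]
width: 0.0288
finger_force: 30.0
[0.50838595 0.05326442 0.25537108] [-3.13807872e+00  7.51467620e-04  1.57060321e+00] [ 0.65164677  0.24618096 -0.39348826] [-0.13546544  0.06263178 -0.01545816]
wrist [252.07663187 186.03715817]
scene [248.87979763 177.20774556]
top [237.86804075 195.13382731]
```

View pics/crop3.png

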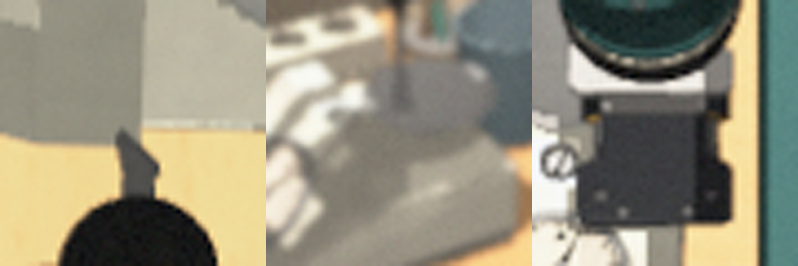

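The wrist crop shows the blade edge running from about px (249.8,184.9) to (257.7,192.8), i.e. near -45°; the slot is at about -19°. So I'll turn the blade roughly 25° anticlockwise.

```bash
python3 - <<'E'
from h import *
import json
c=json.load(open("wrist2.json"));p=[ray(c,q,.1345) for q in((249.8,184.9),(257.7,192.8))]
print(p,np.mean(p,0),np.linalg.norm(p[1]-p[0]),np.degrees(np.arctan2(*(p[1]-p[0])[1::-1])))
a0=dict(R=[[1.0,0.001,-0.002],[0.001,-0.969,0.248],[-0.002,-0.248,-0.969]],t=[-0.496,0.066,0.514],fx=301.347,fy=301.347,cx=252.626,cy=195.046)
f=lambda u,v:(240+u/400*30,160+v/400*30)
s=[ray(a0,f(*q),.085) for q in((120,165),(265,215))];print(np.degrees(np.arctan2(*(s[1]-s[0])[1::-1])))
g=cv2.cvtColor(cv2.imread("pics/wrist2.png"),cv2.COLOR_BGR2GRAY)[130:200,225:290];m=cv2.imread("pics/wrist2.png")
# well in the new picture
pw=proj(c,np.array([.499,.1197,.097]));print("well pred",pw)
cv2.imwrite("pics/crop4.png",cv2.resize(m[max(0,int(pw[1])-35):int(pw[1])+65,int(pw[0])-50:int(pw[0])+50],(600,600),interpolation=cv2.INTER_CUBIC));print(int(pw[0])-50,max(0,int(pw[1])-35))
E
```

```text
[array([0.50618155, 0.05899495, 0.1345    ]), array([0.51426902, 0.05069838, 0.1345    ])] [0.51022529 0.05484666 0.1345    ] 0.011586204197935131 -45.731159705290025
-19.200227539388642
well pred [243.51080165 123.04508491]
193 88
```

View pics/crop4.png

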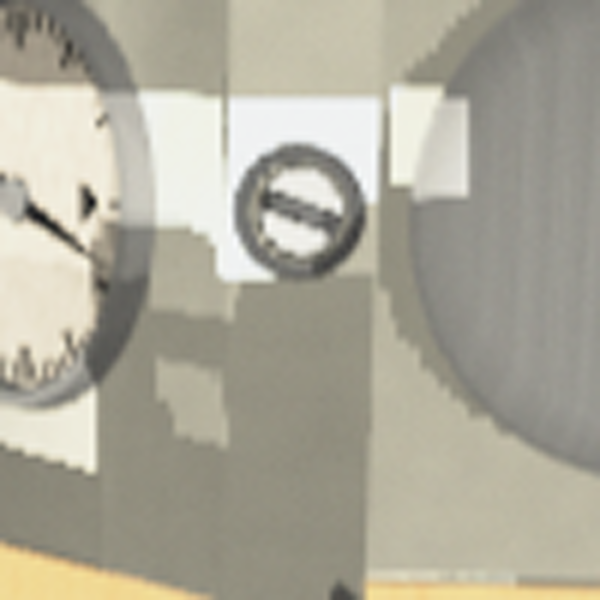

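```bash
cat >> h.py <<'E'
def dial(c,p,x0=.485):
    R=np.array(c["R"]);t=np.array(c["t"]);o=-R.T@t
    d=R.T@np.array([(p[0]-c["cx"])/c["fx"],(p[1]-c["cy"])/c["fy"],1])
    n=np.array([-1,0,1]);k=(n@np.array([x0,0,.097])-n@o)/(n@d);return o+k*d
def needle(c,hub,tip):
    v=dial(c,tip)-dial(c,hub);return np.arctan2(-v[1],v[0]*2**.5)
E
python3 - <<'E'
from h import *
import json
c=json.load(open("wrist2.json"));f=lambda u,v:(193+u/6,88+v/6)
print("well",ray(c,f(300,212),.097),f(300,212))
s=[ray(c,f(*q),.085) for q in((265,193),(335,222))];print(np.degrees(np.arctan2(*(s[1]-s[0])[1::-1])))
print("needle",needle(c,f(12,197),f(105,285)),"zero",needle(c,f(12,197),f(88,200)))
print(dial(c,f(12,197)))
E
```

```text
well [0.4984406  0.11939439 0.097     ] (243.0, 123.33333333333334)
-22.016787868587283
needle 0.49756511168699263 zero 0.014783079204987474
[0.43711076 0.12155668 0.04911076]
```

```bash
python3 -m handwheel '[[0.08,-0.015,0,0,0,-0.2],[0.16,-0.03,0,0,0,-0.4],[0.25,-0.045,0,0,0,-0.6],[0.323,-0.059,0,0,0,-0.83],[0.323,-0.059,0,0,0,-0.83],[0.323,-0.059,0.05,0,0,-0.83],[0.323,-0.059,0.1,0,0,-0.83],[0.323,-0.059,0.145,0,0,-0.83],[0.323,-0.059,0.145,0,0,-0.83],[0.323,-0.059,0.145,0,0,-0.83]]'
python3 - <<'E'
from h import *
import json
o=robot.get_obs();print(o["tool_pos"],o["ee_rot"],o["wrist_force"])
c=viewer.calibration("wrist");a=viewer.snapshot("wrist")[...,::-1];cv2.imwrite("pics/w3.png",a)
json.dump({k:np.array(v).tolist() for k,v in c.items()},open("w3.json","w"))
p=proj(c,np.array([.4984,.1194,.097]));print(p,proj(c,np.array(o["tool_pos"])-[0,0,.1214]))
x,y=int(p[0])-50,int(p[1])-50;print(x,y);l=cv2.resize(a[y:y+75,x:x+100],(800,600),interpolation=cv2.INTER_CUBIC);cv2.imwrite("pics/crop5.png",l)
E
```

```text
time: 5.9
tool_pos: [0.4967, 0.1174, 0.2269]
ee_rot: [-3.139, -0.001, 2.003]
wrist_force: [-0.4, -0.5, -2.1]
width: 0.0287
finger_force: 30.0
[0.49667216 0.11743575 0.22686046] [-3.13874555e+00 -8.34325113e-04  2.00312086e+00] [-0.44969497 -0.49363231 -2.1308011 ]
[254.21792274 187.14102685] [251.90506365 189.98050079]
204 137
```

View pics/crop5.png

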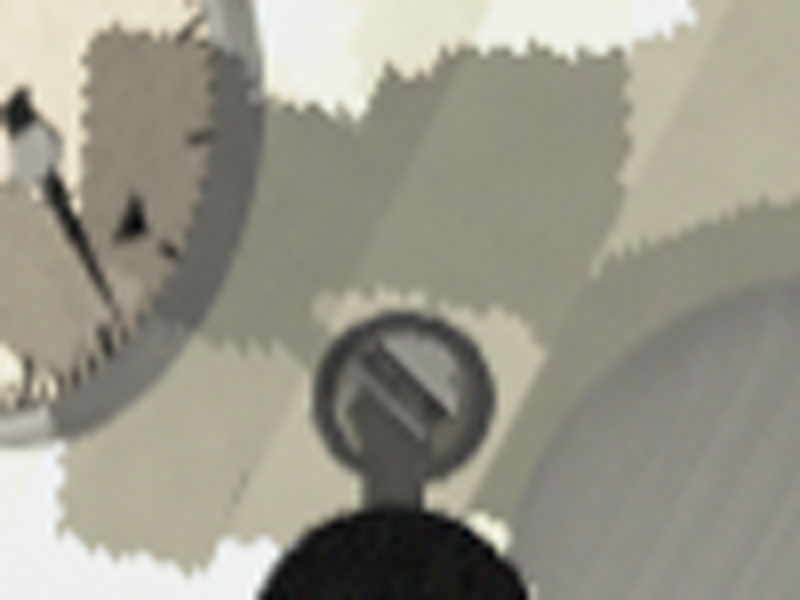

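The crop shows the blade edge parallel to the slot, mid-edge at about px (252.8,188.0), with the well centred at (254.6,186.8).

```bash
python3 - <<'E'
from h import *
import json
c=json.load(open("w3.json"));t=ray(c,(252.75,188.0),.1055);w=ray(c,(254.6,186.75),.097)
print(t,w,w-t)
o=robot.get_obs();R=Ro.from_euler("xyz",o["ee_rot"]).as_matrix();d=w-t;d[2]=0;print(R.T@d/.2)
f=lambda u,v:(204+u/8,137+v/8)
print("needle",needle(c,f(33,150),f(118,312)),"zero",needle(c,f(33,150),f(150,240)),needle(c,f(33,150),f(135,215)))
E
```

```text
[0.4965817  0.11970025 0.1055    ] [0.49858761 0.11995121 0.097     ] [ 0.00200591  0.00025096 -0.0085    ]
[-3.06696824e-03  9.63122106e-03 -1.18871037e-05]
needle 0.38435520393336375 zero 0.03330525031983681 -0.028026872798499195
```

```bash
python3 -m handwheel '[[-0.002,0.009,0,0,0,0],[-0.002,0.009,0.02,0,0,0],[-0.002,0.009,0.04,0,0,0],[-0.002,0.009,0.05,0,0,0],[-0.002,0.009,0.05,0,0,0]]'; python3 -m handwheel '[[0,0,0.005,0,0,0],[0,0,0.01,0,0,0],[0,0,0.01,0,0,0]]';python3 -m handwheel '[[0,0,0.005,0,0,0],[0,0,0.01,0,0,0],[0,0,0.01,0,0,0]]'
```

```text
time: 6.37
tool_pos: [0.4987, 0.1187, 0.2177]
ee_rot: [-3.14, -0.0, 2.005]
wrist_force: [0.1, 0.1, -1.5]
width: 0.0289
finger_force: 30.0
time: 6.62
tool_pos: [0.499, 0.1187, 0.2163]
ee_rot: [-3.141, -0.0, 2.005]
wrist_force: [-0.5, -0.3, -1.6]
width: 0.0285
finger_force: 30.0
time: 6.87
tool_pos: [0.499, 0.1187, 0.2143]
ee_rot: [-3.141, -0.0, 2.005]
wrist_force: [0.1, 0.4, -1.6]
width: 0.0283
finger_force: 30.0
```

```bash
python3 -m handwheel '[[0,0,0.005,0,0,0],[0,0,0.01,0,0,0],[0,0,0.01,0,0,0]]' | egrep 'pos|force';python3 -m handwheel '[[0,0,0.005,0,0,0],[0,0,0.005,0,0,0]]'| egrep 'pos|force';python3 -m handwheel '[[0,0,0.005,0,0,0],[0,0,0.005,0,0,0]]'| egrep 'pos|force'
```

```text
tool_pos: [0.4989, 0.1186, 0.2122]
wrist_force: [1.1, 1.2, -1.1]
finger_force: 30.0
tool_pos: [0.4989, 0.1186, 0.2112]
wrist_force: [-1.3, 0.1, -1.9]
finger_force: 30.0
tool_pos: [0.499, 0.1186, 0.2103]
wrist_force: [0.7, -1.0, -1.4]
finger_force: 30.0
```

```bash
for i in 1; do python3 -m handwheel '[[0,0,0.005,0,0,0],[0,0,0.005,0,0,0]]'| egrep 'pos|t_force'; python3 -m handwheel '[[0,0,0.005,0,0,0],[0,0,0.005,0,0,0]]'| egrep 'pos|t_force'; python3 -m handwheel '[[0,0,0.005,0,0,0],[0,0,0.005,0,0,0]]'| egrep 'pos|t_force'; done
```

```text
tool_pos: [0.499, 0.1187, 0.2093]
wrist_force: [-0.2, -0.7, -1.3]
tool_pos: [0.499, 0.1187, 0.2083]
wrist_force: [-0.4, -0.1, -2.0]
tool_pos: [0.4991, 0.1187, 0.2082]
wrist_force: [-1.2, 0.3, 2.2]
```

```bash
q='import sys;from bench import robot;o=robot.get_obs();print([round(float(v),4) for v in (*o["tool_pos"],o["ee_rot"][2],*o["wrist_force"],*o["wrist_torque"])])'; python3 -c "$q"; python3 -m handwheel '[[0,0,0,0,0,-0.1],[0,0,0,0,0,-0.1]]'>/dev/null; python3 -c "$q"; python3 -m handwheel '[[0,0,0,0,0,-0.1],[0,0,0,0,0,-0.1]]'>/dev/null; python3 -c "$q"; python3 -m handwheel '[[0,0,0,0,0,-0.1],[0,0,0,0,0,-0.1]]'>/dev/null; python3 -c "$q"
```

```text
[0.4991, 0.1187, 0.2082, 2.0051, -1.2447, 0.3225, 2.2437, -0.1292, 0.2685, 0.0063]
[0.4992, 0.1187, 0.2082, 2.0583, 0.5725, 0.7613, 2.819, -0.0806, 0.2368, -0.0672]
[0.4992, 0.1186, 0.2082, 2.1094, -1.6191, -0.2348, 3.1401, -0.1279, 0.2748, -0.0372]
[0.4993, 0.1185, 0.2082, 2.161, -0.6684, -1.6792, 4.0646, -0.1752, 0.2209, -0.0407]
```

```bash
cat >> h.py <<'E'
HUB=np.array([.4371,.1210])
def needlem(c,a,hub=None):
    g=a.max(2).astype(int);P=[]
    for v in range(g.shape[0]):
        for u in range(g.shape[1]):
            if g[v,u]<75:
                X=dial(c,(u,v));s=(X[0]-hub[0])*2**.5;y=-(X[1]-hub[1]);r=np.hypot(s,y)
                if .008<r<.03: P.append((np.arctan2(y,s),r,g[v,u]))
    return np.array(P)
E
cat > n.py <<'E'
from h import *
import json,sys
c0=json.load(open("w3.json"));hub=dial(c0,(204+33/8,137+150/8));print("hub",hub)
def show(c,a):
    P=needlem(c,a,hub)
    for lo,hi in((.008,.014),(.014,.02),(.02,.026),(.026,.03)):
        q=P[(P[:,1]>=lo)&(P[:,1]<hi)&(abs(P[:,0])<1)];print(lo,len(q),np.sort(q[:,0]).round(2).tolist())
show(c0,cv2.imread("pics/w3.png"))
c=viewer.calibration("wrist");a=viewer.snapshot("wrist")[...,::-1];cv2.imwrite(f"pics/{sys.argv[1]}.png",a);show(c,a)
print(robot.get_obs()["time"])
E
python3 n.py w4
```

```text
hub [0.4375721 0.1213134 0.0495721]
0.008 5 [0.37, 0.38, 0.43, 0.44, 0.49]
0.014 7 [0.34, 0.35, 0.38, 0.39, 0.42, 0.42, 0.47]
0.02 12 [-0.08, -0.06, -0.04, -0.03, -0.0, 0.03, 0.04, 0.07, 0.07, 0.11, 0.39, 0.42]
0.026 1 [0.01]
0.008 8 [0.28, 0.33, 0.37, 0.4, 0.4, 0.45, 0.48, 0.51]
0.014 7 [0.35, 0.38, 0.4, 0.43, 0.43, 0.45, 0.46]
0.02 13 [-0.11, -0.07, -0.04, -0.01, -0.01, 0.02, 0.06, 0.06, 0.09, 0.38, 0.4, 0.4, 0.42]
0.026 2 [-0.0, 0.02]
8.5
```

```bash
q='import sys;from bench import robot;o=robot.get_obs();print([round(float(v),4) for v in (*o["tool_pos"],o["ee_rot"][2],*o["wrist_force"],*o["wrist_torque"])])';  python3 -m handwheel '[[0,0,0,0,0,-0.1],[0,0,0,0,0,-0.15],[0,0,0,0,0,-0.15]]'>/dev/null; python3 -c "$q"; python3 -m handwheel '[[0,0,0,0,0,-0.1],[0,0,0,0,0,-0.15],[0,0,0,0,0,-0.15]]'>/dev/null; python3 -c "$q"; python3 -m handwheel '[[0,0,0,0,0,-0.1],[0,0,0,0,0,-0.15],[0,0,0,0,0,-0.15]]'>/dev/null; python3 -c "$q"; python3 n.py w5 | tail -5
```

```text
[0.4993, 0.1185, 0.2081, 2.2388, -0.742, -0.7678, 3.4963, -0.2746, 0.2446, 0.0353]
[0.4994, 0.1186, 0.2081, 2.3174, -0.4743, -0.1554, 3.8246, -0.2091, 0.1372, 0.0199]
[0.4994, 0.1188, 0.2081, 2.3959, 0.2896, -0.2809, 5.228, -0.1177, 0.0571, 0.016]
0.008 11 [0.23, 0.25, 0.27, 0.3, 0.33, 0.35, 0.36, 0.41, 0.43, 0.44, 0.45]
0.014 7 [0.28, 0.3, 0.31, 0.33, 0.34, 0.38, 0.39]
0.02 13 [-0.08, -0.05, -0.02, 0.01, 0.05, 0.07, 0.3, 0.31, 0.32, 0.33, 0.34, 0.35, 0.36]
0.026 4 [-0.03, -0.0, 0.03, 0.35]
9.3
```

```bash
python3 - <<'E'
from h import *
a=cv2.imread("pics/w5.png");c=viewer.calibration("wrist");p=proj(c,np.array([.4985,.1197,.097]));print(p,[proj(c,np.array([.4985+dx,.1197,.087]))for dx in(-.002,0,.002)])
x,y=int(p[0])-50,int(p[1])-50;print(x,y);cv2.imwrite("pics/crop6.png",cv2.resize(a[y:y+75,x:x+100],(800,600),interpolation=cv2.INTER_CUBIC))
E
```

```text
[251.6394873  190.50004002] [array([250.32176923, 186.80569535]), array([251.65146802, 188.20456704]), array([252.97798883, 189.60009543])]
201 140
```

View pics/crop6.png

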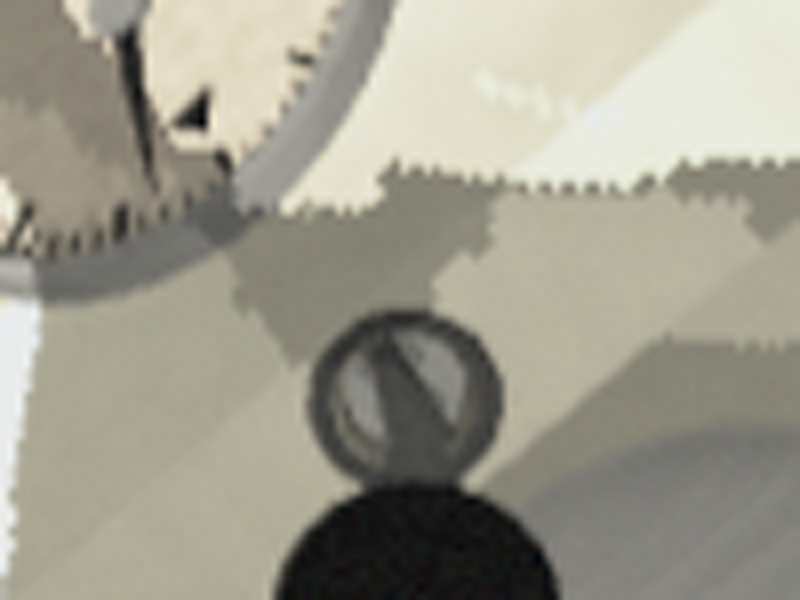

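The blade sits in the slot, centred in the well (crop ring centre (405,402)), and the needle has followed from about 0.41 to 0.335. I keep turning anticlockwise.

```bash
q='import sys;from bench import robot;o=robot.get_obs();print([round(float(v),4) for v in (*o["tool_pos"],o["ee_rot"][2],*o["wrist_force"],*o["wrist_torque"])])';  python3 -m handwheel '[[0,0,-0.001,0,0,-0.1],[0,0,-0.002,0,0,-0.2],[0,0,-0.002,0,0,-0.3],[0,0,-0.002,0,0,-0.4],[0,0,-0.002,0,0,-0.5],[0,0,-0.002,0,0,-0.5]]'>/dev/null; python3 -c "$q"; python3 -m handwheel '[[0,0,0,0,0,-0.1],[0,0,0,0,0,-0.2],[0,0,0,0,0,-0.3],[0,0,0,0,0,-0.4],[0,0,0,0,0,-0.5],[0,0,0,0,0,-0.5]]'>/dev/null; python3 -c "$q"; python3 n.py w6 | tail -5
```

```text
[0.4995, 0.1192, 0.2082, 2.6588, 1.2445, 0.9541, 5.0344, 0.3082, -0.2297, -0.0506]
[0.4994, 0.1197, 0.2081, 2.9203, 1.0547, 1.8677, 3.5499, 0.7644, -0.1704, 0.0018]
0.008 10 [-0.01, 0.01, 0.03, 0.04, 0.12, 0.12, 0.12, 0.13, 0.13, 0.25]
0.014 5 [0.05, 0.13, 0.13, 0.13, 0.13]
0.02 12 [-0.08, -0.04, -0.03, 0.0, 0.01, 0.04, 0.05, 0.09, 0.13, 0.13, 0.13, 0.13]
0.026 2 [0.01, 0.13]
10.35
```

```bash
q='import sys;from bench import robot;o=robot.get_obs();print([round(float(v),4) for v in (*o["tool_pos"],o["ee_rot"][2],*o["wrist_force"],*o["wrist_torque"])])';  python3 -m handwheel '[[0,0,0,0,0,-0.15],[0,0,0,0,0,-0.3],[0,0,0,0,0,-0.45],[0,0,0,0,0,-0.6],[0,0,0,0,0,-0.7],[0,0,0,0,0,-0.7],[0,0,0,0,0,-0.7],[0,0,0,0,0,-0.7]]'>/dev/null; python3 -c "$q";  python3 n.py w7 | tail -5
```

```text
[0.4991, 0.1201, 0.2081, -2.9969, 0.1064, 6.0841, 4.4255, 1.7759, 0.0086, -0.0512]
0.008 8 [-0.17, -0.06, -0.05, -0.05, -0.04, 0.03, 0.04, 0.06]
0.014 6 [-0.06, -0.01, -0.01, -0.0, 0.01, 0.01]
0.02 8 [-0.07, -0.03, -0.03, 0.01, 0.02, 0.02, 0.05, 0.06]
0.026 1 [0.01]
11.0667
```

```bash
python3 -m handwheel '[[0,0,0,0,0,0.1],[0,0,0,0,0,0.18],[0,0,0,0,0,0.18],[0,0,-0.02,0,0,0.18],[0,0,-0.06,0,0,0.18],[0,0,-0.12,0,0,0.18],[0,0,-0.2,0,0,0.18],[0,0,-0.25,0,0,0.18],[0,0,-0.25,0,0,0.18],[0,0,-0.25,0,0,0.18]]';  python3 n.py w8 | tail -5; python3 -c "
from bench import robot;o=robot.get_obs();print(o['tool_pos'],o['ee_rot'],o['wrist_force'],o['wrist_torque'])"
```

```text
time: 11.9
tool_pos: [0.4995, 0.1181, 0.2587]
ee_rot: [-3.141, 0.002, -3.09]
wrist_force: [-0.1, 0.6, -1.6]
width: 0.0287
finger_force: 30.0
0.008 8 [-0.08, -0.07, -0.07, -0.06, 0.03, 0.04, 0.05, 0.06]
0.014 4 [0.01, 0.01, 0.02, 0.02]
0.02 7 [-0.05, 0.0, 0.01, 0.01, 0.05, 0.1, 0.11]
0.026 2 [0.0, 0.05]
11.95
[0.49906913 0.11819776 0.25770756] [-3.14085522e+00 -1.62736553e-04 -3.09014754e+00] [ 0.02506144 -0.62634893 -1.77795453] [0.04885664 0.0085647  0.04345169]
```

```bash
python3 -m handwheel '[[0,0,0,0,0,0.3],[0,0,0,0,0,0.6],[0,0,0,0,0,0.85],[0,0,0,0,0,1],[0,0,0,0,0,1],[0,0,0,0,0,1]]'>/dev/null;python3 -m handwheel '[[0,0,0,0,0,0.3],[0,0,0,0,0,0.6],[0,0,0,0,0,0.85],[0,0,0,0,0,1],[0,0,0,0,0,1],[0,0,0,0,0,1]]'>/dev/null;python3 -m handwheel '[[0,0,0,0,0,0.3],[0,0,0,0,0,0.6],[0,0,0,0,0,0.85],[0,0,0,0,0,1],[0,0,0,0,0,1.0],[0,0,0,0,0,1.0],[0,0,0,0,0,1.0]]'; python3 -c "
from h import *
o=robot.get_obs();p=o['tool_pos'];print(cmd(np.array([.5462,-.1418,p[2]])-p),3*np.degrees(0)+(np.degrees(o['ee_rot'][2])-90)/30)"
```

```text
time: 13.53
tool_pos: [0.499, 0.1186, 0.2578]
ee_rot: [-3.141, -0.0, 1.627]
wrist_force: [-0.4, -1.5, -1.6]
width: 0.0286
finger_force: 30.0
[-1.3134  0.1627 -0.    ] 0.10707047079586782
```

```bash
python3 -m handwheel '[[-0.15,0.02,0,0,0,0.05],[-0.35,0.04,0,0,0,0.107],[-0.55,0.07,0,0,0,0.107],[-0.75,0.09,0,0,0,0.107],[-0.95,0.12,0,0,0,0.107],[-1,0.125,0,0,0,0.107],[-1,0.125,0,0,0,0.107]]'>/dev/null; python3 -m handwheel '[[-0.15,0.05,0,0,0,0],[-0.25,0.05,0,0,0,0],[-0.313,0.055,0,0,0,0],[-0.313,0.055,0,0,0,0],[-0.313,0.055,0,0,0,0],[-0.313,0.055,0,0,0,0]]'
python3 - <<'E'
from h import *
import json
o=robot.get_obs();p=o['tool_pos'];print(cmd(np.array([.5462,-.1418,p[2]])-p),o['ee_rot'],p)
c=viewer.calibration("wrist");a=viewer.snapshot("wrist")[...,::-1];cv2.imwrite("pics/w9.png",a)
q=proj(c,p-[0,0,.1214]);print(q)
g=cv2.cvtColor(a,cv2.COLOR_BGR2GRAY);x,y=q.round().astype(int);print(x-14,y-14);print(g[y-14:y+14:1,x-14:x+16])
E
```

```text
time: 14.62
tool_pos: [0.5452, -0.1407, 0.2581]
ee_rot: [3.141, -0.001, 1.569]
wrist_force: [0.2, 0.5, -1.5]
width: 0.0287
finger_force: 30.0
[-0.0054  0.0052 -0.    ] [ 3.14125747e+00 -1.09006633e-03  1.56892151e+00] [ 0.54516816 -0.14071534  0.25809963]
[251.54214457 190.43955454]
238 176
[[146 143 144 144 146 147 144 142 139 140 141 139 139 135 132 131 132 136
  137 140 144 143 180 184 184 184 186 188 189 193]
 [145 142 144 145 145 146 145 141 140 140 134 131 124 121 117 114 114 120
  121 127 139 143 181 185 183 183 186 187 190 192]
 [145 144 144 145 145 144 144 141 140 139 125 117 115 117 117 117 115 114
  112 115 124 138 178 185 184 184 185 188 190 193]
 [143 144 144 145 146 147 145 142 141 129 117 115 116 116 116 117 117 115
  117 115 116 125 170 184 184 184 184 188 189 194]
 [146 140 141 146 145 147 143 141 135 121 116 115 115 114 117 115 116 114
  116 115 113 116 152 182 183 184 185 188 190 193]
 [143 143 143 146 146 146 144 138 130 117 117 116 115 116 115 116 115 115
  114 114 113 113 140 176 183 185 185 187 191 192]
 [145 141 143 146 146 147 142 140 127 117 116 115 116 115 
[... 1992 characters left out ...]
 85  80  81  83  80  80
   79 239 242 243 243 243 243 243 243 243 242 242]
 [243 243 243 243 243 243 243 242 243 243 242 153  81  69  70  73  72  73
   72 238 242 242 242 242 242 242 242 243 243 243]
 [243 242 242 242 242 242 242 243 227 224 216 116  57  44  43  43  42  48
   51 203 216 222 241 242 242 242 243 242 243 243]
 [242 242 243 243 242 243 228 215 133 117  52  18  21  23  25  23  21  24
   22  20  65 111 205 222 241 243 242 242 242 242]
 [242 243 242 242 227 216 135  50  25  22  21  27  21  24  22  25  27  23
   23  25  25  19  22 109 206 222 241 242 243 243]
 [243 242 243 227 139  50  22  26  18  25  24  28  23  22  20  24  26  27
   22  24  20  25  26  23  21 109 217 241 243 243]]
```

```bash
python3 - <<'E'
from h import *
c=viewer.calibration("wrist");z=robot.get_obs()["tool_pos"][2]-.1214
t=ray(c,(253.1,189.2),z);w=ray(c,(253,182.8),.1);print(z,t,w,w-t,cmd([*(w-t)[:2],0]))
E
```

```text
0.13677101707910266 [ 0.54680261 -0.13946345  0.13677102] [ 0.54674633 -0.14058902  0.1       ] [-5.62778446e-05 -1.12557388e-03 -3.67710171e-02] [-0.0056 -0.0003 -0.    ]
```

```bash
python3 -m handwheel '[[-0.0055,0.002,0.05,0,0,0],[-0.0055,0.002,0.12,0,0,0],[-0.0055,0.002,0.18,0,0,0],[-0.0055,0.002,0.22,0,0,0],[-0.0055,0.002,0.25,0,0,0],[-0.0055,0.002,0.25,0,0,0]]'|egrep 'pos|t_force'; python3 -m handwheel '[[0,0,0.05,0,0,0],[0,0,0.12,0,0,0],[0,0,0.18,0,0,0],[0,0,0.22,0,0,0],[0,0,0.25,0,0,0],[0,0,0.25,0,0,0]]'|egrep 'pos|t_force'
```

```text
tool_pos: [0.5447, -0.1429, 0.2056]
wrist_force: [-0.4, 0.3, -0.6]
tool_pos: [0.5447, -0.1432, 0.156]
wrist_force: [-0.2, 0.1, -1.4]
```

```bash
python3 -m handwheel '[[0,0,0.03,0,0,0],[0,0,0.06,0,0,0],[0,0,0.08,0,0,0],[0,0,0.095,0,0,0],[0,0,0.095,0,0,0]]'|egrep 'pos|t_force'; python3 -m handwheel '[[0,0,0.01,0,0,0],[0,0,0.02,0,0,0],[0,0,0.025,0,0,0],[0,0,0.025,0,0,0]]'|egrep 'pos|t_force'
```

```text
tool_pos: [0.5451, -0.1434, 0.138]
wrist_force: [-0.0, -0.1, -1.7]
tool_pos: [0.5455, -0.1435, 0.1337]
wrist_force: [-0.2, -0.3, -1.4]
```

```bash
python3 -m handwheel '[[0,0,0.005,0,0,0],[0,0,0.01,0,0,0],[0,0,0.01,0,0,0]]'|egrep 'pos|t_force'; python3 -m handwheel '[[0,0,0.005,0,0,0],[0,0,0.005,0,0,0]]'|egrep 'pos|t_force'
```

```text
tool_pos: [0.5457, -0.1435, 0.1336]
wrist_force: [-1.7, 0.9, 5.1]
tool_pos: [0.5457, -0.1435, 0.1335]
wrist_force: [-3.3, 1.7, 8.5]
```

```bash
python3 -m handwheel '[[0,0,0,0,0,0],[0,0,0,0,0,0],[0,0,0,0,0,0],[0,0,0,0,0,0],[0,0,0,0,0,0],[0,0,0,0,0,0]]' 0; python3 -m handwheel '[[0,0,-0.05,0,0,0],[0,0,-0.15,0,0,0],[0,0,-0.3,0,0,0],[0,0,-0.5,0,0,0],[0,0,-0.65,0,0,0],[0,0,-0.75,0,0,0],[0,0,-0.75,0,0,0],[0,0,-0.75,0,0,0]]'
python3 - <<'E'
from h import *
c=viewer.calibration("wrist");a=viewer.snapshot("wrist")[...,::-1];cv2.imwrite("pics/w10.png",a);g=a.max(2)
m=near((g<60)[:215],(254,190),100);y,x=np.nonzero(m);k=(x.min()+x.max())/2
print(m.sum(),x.min(),x.max(),y.min(),y.max(),ray(c,(k,y.max()+.5),.187),ray(c,(k,y.min()-.5),.10))
# needle from the top camera vs start
ct=viewer.calibration("top");T=viewer.snapshot("top")[...,::-1];cv2.imwrite("pics/top3.png",T)
hub=np.array([.4345,.1195])
for im in(cv2.imread("pics/top0.png"),T):
    P=needlem(ct,im+0,hub);print(np.sort(P[abs(P[:,0])<.8][:,0]).round(2).tolist())
E
```

```text
time: 17.33
tool_pos: [0.5454, -0.1435, 0.1305]
ee_rot: [-3.141, -0.0, 1.567]
wrist_force: [-0.5, 0.1, 0.5]
width: 0.0467
finger_force: 0.0
time: 18.0
tool_pos: [0.5461, -0.1437, 0.2827]
ee_rot: [3.138, 0.001, 1.567]
wrist_force: [-0.1, 0.8, -0.5]
width: 0.0471
finger_force: 0.0
896 238 266 168 207 [ 0.5469409  -0.15447998  0.187     ] [ 0.54715966 -0.13020112  0.1       ]Traceback (most recent call last):
  File "<stdin>", line 9, in <module>
IndexError: too many indices for array: array is 1-dimensional, but 2 were indexed
```

```bash
python3 -c "
from bench import robot;print(robot.close_job())"
```

```text
the job is handed in; nothing more can be done
None
```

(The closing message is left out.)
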